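# Sweep bottle caps through the gate into the cap slot

## Task

Load the cap slot for the next bottles: with the fingertips push the three loose caps one at a time through the gate between the orange posts into the white slot, the green one first, then the black, then the small red one, until all three lie in single file wholly inside the slot, past the posts. Slide them flat on the worktop without picking them up or tipping them, and leave everything else where it stands.

Things in the scene. Friction and masses are not known exactly. Their poses are not given: they have to be found in the camera images.
- cap_slot: Fixed white plastic guide on the worktop, no floor. Origin: middle of the gate, at worktop height; +x points through the gate into the slot. Gate: 54 mm gap between two orange posts (12 mm across, 22 high, centres at x 0, y +-33 mm). Slot behind it: 54 mm wide, x 0 to 150 mm, open above; rails 8 mm thick, 16 high, with 4 mm high flanges outside, out to 54 mm from the centre line
- slot_mouth (a point): Point on the worktop in the middle of the funnel mouth, 35 mm in front of the gate (at x -35 mm of cap_slot). Two white wings, 16 mm high and 8 mm thick, flare from the posts to here, where the mouth is about 115 mm wide
- slot_end (a point): Point on the worktop at the closed end of the slot, at the inner face of the cross wall, 150 mm behind the gate
- green_cap: Green ribbed screw cap, closed top up, 45 mm across, 22 mm high, loose on the worktop; origin: centre of its underside. 15 to 45 g, slides easily
- black_cap: Black ribbed screw cap, closed top up, 41 mm across, 24 mm high, loose on the worktop; origin: centre of its underside. 15 to 45 g, slides easily
- red_cap: Small red ribbed screw cap lying open side up like a cup, 40 mm across, 20 mm high, loose on the worktop; origin: centre of its underside. 15 to 45 g, slides easily
- yellow_cap: Bystander, loose on the worktop: open yellow screw cap, 52 mm across, 26 high; origin: centre of its underside
- connector: Bystander, loose on the worktop: red screw connector with white hose nipple, 27 mm across, 42 high; origin: centre of its underside
- petri: Bystander, loose on the worktop: small glass petri dish, 70 mm across, 17 high; origin: centre of its underside
- red_bottle: Bystander, loose on the worktop: clear glass bottle with red screw cap, 63 mm across, 130 high; origin: centre of its underside
- amber_bottle: Bystander, loose on the worktop: square brown dropper bottle with black top, 47 mm across, 132 high; origin: centre of its underside
- blue_cap: Bystander, loose on the worktop: tall blue screw cap, 53 mm across, 40 high; origin: centre of its underside

How it is judged:
By the outcome, as a careful person would: the job done as asked, in the order asked, and still so for the second after the job is handed in, with the robot touching nothing.
It also fails if it takes over 70 s, if anything falls off the work surface, if the arm or the gripper's body presses on something with over 40 N, if the wrist force passes 120 N, or if a joint passes its speed limit or range.

## Robot

A 6-joint arm with a two-finger parallel gripper is mounted at the origin on a cart in front of the work surface, level with it; the furniture and walls round the work are solid. World frame = base frame: x ahead of the robot, y to its left, z up, the work surface at z = 0. Lengths are in m, angles in rad, forces in N, time in s.
With the tool pointing down it reaches from about 0.225 to 0.875 m from the base axis. Payload 3.4 kg.
Tool frame: the origin (TCP) lies midway between the tips of the shut fingers; the grasp point (between the pads) lies 19 mm behind it (grip_depth is the distance from the TCP to the grasp point, in m); z points along the fingers, y is the line along which they close (so a half turn about z gives the same grasp; the last joint's range is limited). The gripper opens to 85 mm and grips with 20 to 120 N. Pads are 22 mm wide; open, the fingers measure 114 mm over their backs; the gripper's body (76 mm by 85 mm) begins 54 mm behind the grasp point. The pads swing forward as they close: fully open they stand 13 mm farther back than shut.
Start: joints at [-1.468, 0.276, 1.505, -0, 1.361, -0.121], TCP at [0.128, -0.561, 0.231] pointing down, gripper open.
Joint ranges: [-2.89, 2.89], [-0.75, 2.08], [0.22, 2.7], [-1.18, 4.32], [0.11, 2.71], [-2.7, 2.7]. Speed limits (rad/s): [2.57, 2.57, 3.14, 3.14, 3.14, 3.14].

## Interface

Orientations are given as a rotation vector (axis times angle).
In Python, from cell import move_pose, line_to, goto_joints, gripper_to, pause, solve_ik, observe, read_camera, IKError, hand_in, grip_depth gives the robot as it stands. Calls block until the motion is done:
- move_pose(position, orientation): joint-space move of the TCP to a pose.
- line_to(position, attitude=None, v=0.15, until_force=None): straight line of the TCP; attitude=None keeps the orientation; v is the mean speed in m/s. With until_force (N) it stops when the force on the tool has changed by that much, and returns True; else False.
- goto_joints(angles): joint-space move.
- gripper_to(opening, f_grip=None): finger opening in m; f_grip is the grip in N (None keeps the last); returns when the fingers have stopped.
- pause(seconds).
- solve_ik(position, orientation): joint angles nearest the present ones, or None.
- observe(): the state.
- read_camera(name): name is "scene" or "top" or "wrist"; returns a dict with "color" (420x560x3 uint8, blue, green, red), "depth" (420x560 float32, m along the optical axis (not along the pixel's ray), 0 where there is no reading), "mtx" (3x3 intrinsics, pixels), "world_from_camera" (4x4, takes a point from camera to world coordinates). Camera axes: x right, y down, z forward; pixel columns grow to the right and rows downward; lengths in m; the calibration is good to about 2 mm. A picture is of the moment at which its call begins.
A pose or a line that the arm cannot do raises IKError and nothing moves.
- hand_in(): hands the job in; it is judged then, once.
The state is a dict: "clock": time; "qpos": joint angles; "joint_vel": joint speeds; "joint_torque": joint torques, N m; "eef_pos": TCP position; "tcp_rot": TCP orientation; "contact_force": force on the tool from outside, world axes, zero at the start; "ft_torque": the same for the moment, N m; "width": finger opening in m; "finger_force": force on a finger pad.
Only numpy, scipy, OpenCV 4.12 (cv2) and the standard library are available. Lean on these libraries where they do the work, as an engineer would, in place of code of your own. Each camera call takes 0.05 s, during which the arm holds its last target. There are 200 camera calls.

## Working session

There is one attempt and no reset: what is moved stays moved. The work goes in short steps, each a Python script; the robot and the scene stay as the last script left them, time stands still between calls to the robot, and variables do not carry over. Pictures are saved under pics/ and viewed, at most 10 in all, crops included, and the job is handed in when it is done.

```bash
mkdir -p pics; ls; python3 - <<'E'
from cell import *
import cv2, numpy as np
for n in ("top","scene"):
    r=read_camera(n); cv2.imwrite(f"pics/{n}0.png",r["color"]); np.savez(f"{n}0.npz",**r)
    print(n,r["mtx"].round(1).tolist(),r["world_from_camera"].round(3).tolist(),(r["depth"]>0).mean())
print(observe()["clock"],observe()["width"],observe()["tcp_rot"])
E
```

```text
pics
top [[448.9, 0.0, 274.5], [0.0, 448.9, 213.0], [0.0, 0.0, 1.0]] [[0.01, -0.995, 0.101, 0.41], [-1.0, -0.011, -0.008, 0.012], [0.009, -0.101, -0.995, 1.306], [0.0, 0.0, 0.0, 1.0]] 0.9959013605442177
scene [[497.3, 0.0, 273.7], [0.0, 497.3, 213.6], [0.0, 0.0, 1.0]] [[-0.464, -0.627, 0.625, -0.263], [-0.886, 0.337, -0.319, 0.413], [-0.011, -0.702, -0.712, 0.961], [0.0, 0.0, 0.0, 1.0]] 0.996109693877551
0.1 0.08534096066883161 [-3.12026937e+00 -3.50678501e-01 -3.38084923e-05]
```

View pics/top0.png

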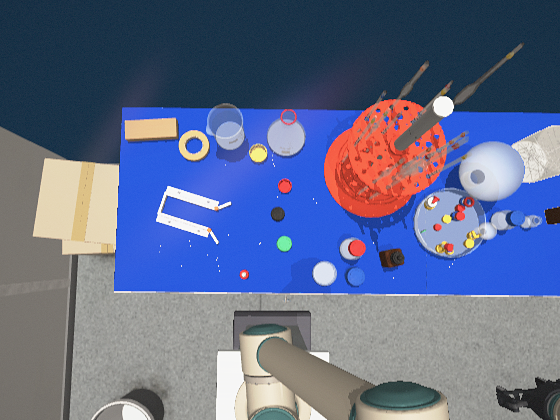

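View pics/scene0.png

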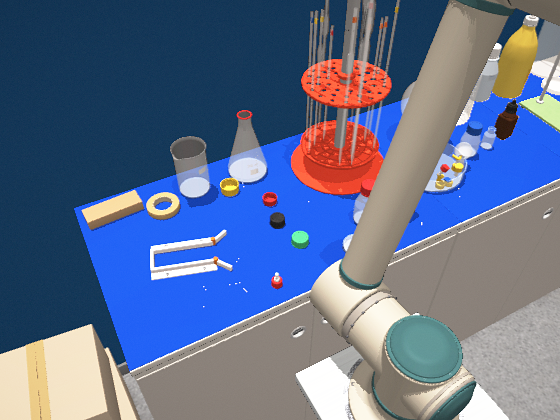

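The top view shows the slot at left (closed end about (163,203), gate about (213,219)). Green is at (284,243), nearly on the slot axis, black at (278,214) and red at (285,186). The bottles are further right, from about x=340, and the connector is at (244,274). I'll compute positions next, then move above the mouth for a close look.

```bash
cat > h.py <<'E'
from cell import *
import cv2, numpy as np
from scipy.spatial.transform import Rotation as R
HT=dict(green=.022,black=.024,red=.020)
def ray(r,uv,z):
    T=r["world_from_camera"];d=T[:3,:3]@np.linalg.solve(r["mtx"],[uv[0],uv[1],1.])
    return (T[:3,3]+d*(z-T[2,3])/d[2])[:2]
def pix(r,p):
    T=r["world_from_camera"];c=r["mtx"]@(T[:3,:3].T@(np.asarray(p)-T[:3,3]));return c[:2]/c[2]
def mask(r,c):
    hsv=cv2.cvtColor(r["color"],cv2.COLOR_BGR2HSV);h,s,v=[hsv[...,i].astype(int) for i in range(3)]
    if c=="green":return (h>50)&(h<85)&(s>100)&(v>60)
    if c=="black":return (v<70)
    if c=="red":return ((h<5)|(h>172))&(s>120)&(v>60)
    if c=="orange":return (h>=5)&(h<=17)&(s>130)&(v>100)
    if c=="white":return (s<60)&(v>150)
def blobs(r,c,z,box,amin=4):
    "centres (world) of blobs whose position lies within box x0,x1,y0,y1"
    n,l,st,ce=cv2.connectedComponentsWithStats(mask(r,c).astype(np.uint8))
    o=[]
    for i in range(1,n):
        x,y,w,h,a=st[i]
        p=ray(r,ce[i],z) 
        if a>=amin and box[0]<p[0]<box[1] and box[2]<p[1]<box[3]: o.append((int(a),p.round(4).tolist(),[int(w),int(h)],ce[i].round(1).tolist()))
    return sorted(o,key=lambda t:-t[0])
def down(th):
    "tool pointing down, tool y across push direction th (world angle); joint-6-feasible choice by caller"
    return (R.from_euler("z",th)*R.from_rotvec([np.pi,0,0])).as_rotvec()
E
python3 - <<'E'
from h import *
r=dict(np.load("top0.npz"))
B=(.2,.62,-.12,.4)
for c,z in (("green",.022),("black",.024),("red",.02),("orange",.022),("white",.016)):
    print(c,blobs(r,c,z,B,2)[:8])
for n,uv,z in (("redbottle",(352,248),.1),("conn",(244,274),.03),("petri",(325,272),.01),("yellow",(258,153),.02)): print(n,ray(r,uv,z).round(3))
g=ray(r,(213,219),.022);print(g)
th=np.arctan2(*(ray(r,(163,203),0)-ray(r,(213,219),0))[::-1]);print(th)
for a in (th,th+np.pi):
    q=solve_ik([g[0]+.0,g[1]-.06,.30],down(a));print(a,None if q is None else np.round(q,2))
E
```

```text
green [(186, [0.4531, -0.0256], [15, 16], [283.9, 243.3])]
black [(228, [0.2594, 0.0145], [77, 5], [269.1, 312.3]), (83, [0.5379, -0.0037], [14, 13], [276.5, 213.6]), (32, [0.2238, 0.0283], [19, 4], [264.0, 325.2]), (19, [0.2126, 0.1149], [1, 19], [233.0, 329.0]), (4, [0.2054, 0.0833], [3, 2], [244.2, 331.8]), (3, [0.2175, -0.0286], [2, 2], [284.3, 327.7]), (2, [0.2518, 0.0357], [2, 1], [261.5, 315.0])]
red [(48, [0.3656, 0.087], [9, 9], [244.0, 273.8])]
orange [(9, [0.5525, 0.1704], [3, 3], [216.0, 208.0]), (9, [0.4899, 0.1909], [4, 4], [208.3, 229.7])]
white [(1167, [0.5453, 0.2555], [75, 51], [186.7, 210.4]), (43, [0.4693, 0.1754], [9, 14], [213.8, 237.0]), (16, [0.3643, 0.0882], [4, 5], [243.6, 274.2]), (4, [0.4535, 0.0442], [2, 3], [259.5, 243.0]), (4, [0.4081, 0.1664], [2, 4], [216.5, 258.5]), (2, [0.5886, -0.0047], [1, 2], [277.0, 196.5]), (2, [0.5839, -0.1091], [1, 2], [313.0, 198.5]), (2, [0.5723, -0.1178], [1, 2], [316.0, 202.5])]
redbottle [ 0.44  -0.206]
conn [0.365 0.086]
petri [ 0.373 -0.144]
yellow [0.715 0.052]
[0.52064895 0.17825748]
1.2715910809115503
1.2715910809115503 [ 0.09  0.18  1.46 -0.    1.5   0.39]
4.413183734501343 None
```

```bash
python3 - <<'E'
from h import *
move_pose([.50,.06,.38],down(1.254))
gripper_to(.014)
r=read_camera("wrist"); cv2.imwrite("pics/w1.png",r["color"]); np.savez("w1.npz",**r)
print(r["world_from_camera"].round(3).tolist(),observe()["clock"],observe()["width"],observe()["eef_pos"])
B=(.3,.75,-.12,.4)
for c,z in (("green",.022),("black",.024),("red",.02),("orange",.022)):
    print(c,blobs(r,c,z,B,30)[:6])
E
```

```text
[[0.95, -0.301, -0.086, 0.522], [-0.313, -0.913, -0.263, 0.126], [0.001, 0.277, -0.961, 0.523], [0.0, 0.0, 0.0, 1.0]] 3.4417 0.014222568345057496 [0.49999614 0.06001732 0.38001941]
green [(724, [0.4566, -0.0251], [30, 32], [272.3, 220.7])]
black [(592, [0.541, -0.0047], [27, 28], [325.3, 189.8])]
red [(443, [0.6215, -0.0248], [27, 27], [384.5, 184.9]), (154, [0.3727, 0.0878], [19, 18], [188.0, 164.1])]
orange [(57, [0.5543, 0.1685], [8, 9], [296.5, 59.6]), (55, [0.4926, 0.1873], [8, 9], [245.6, 60.8])]
```

View pics/w1.png

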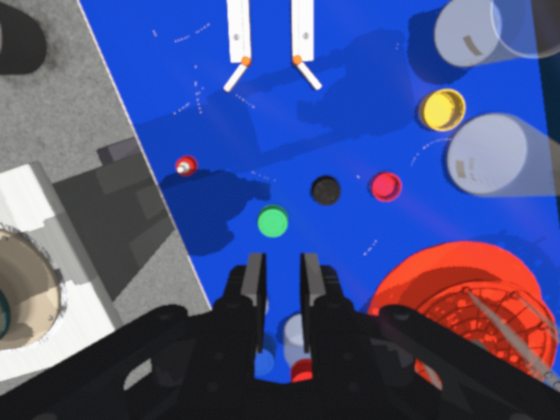

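The wrist view shows the gate posts at (246,61) and (297,60), with green at (272,221), black at (325,190) and red at (385,185). The fingers sit side by side across the push direction. Next I'll push green to just outside the mouth and re-measure there.

```bash
cat >> h.py <<'E'
G=np.array([.5224,.179]); TH=1.265
def setg(g,th):
    global G,TH; G=np.array(g);TH=th
def W(a,l): # slot frame -> world
    return G+a*np.array([np.cos(TH),np.sin(TH)])+l*np.array([-np.sin(TH),np.cos(TH)])
def S(p):
    d=np.asarray(p)-G;c,s=np.cos(TH),np.sin(TH);return np.array([c*d[0]+s*d[1],-s*d[0]+c*d[1]])
ZL=.007
def behind(p,th,rad,gap=.012,zup=.06):
    "go down behind a cap at world p, to push along th"
    u=np.array([np.cos(th),np.sin(th)]);q=np.asarray(p)-u*(rad+.011+gap)
    move_pose([*q,zup],down(th)); line_to([*q,ZL],v=.12); return q
def look(name,caps):
    r=read_camera("wrist"); cv2.imwrite(f"pics/{name}.png",r["color"]);np.savez(name+".npz",**r)
    e=observe();print("t",round(e["clock"],2),"tcp",e["eef_pos"].round(4),"slot",S(e["eef_pos"][:2]).round(4),"F",np.round(e["contact_force"],1))
    for c in caps+["orange"]:
        for b in blobs(r,c,HT.get(c,.022),(.35,.7,-.12,.4),30)[:3]: print(c,b,"slot",S(b[1]).round(4))
    return r
E
python3 - <<'E'
from h import *
gripper_to(.012)
p=np.array([.4549,-.0253]); u=W(-.075,0)-p; th=np.arctan2(u[1],u[0]); print(th)
behind(p,th,.0225)
look("w2",["green","black"])
e=W(-.075,0)-np.array([np.cos(th),np.sin(th)])*.0325
print(line_to([*e,ZL],v=.07,until_force=10))
look("w3",["green","black"])
E
```

```text
1.2445705063740002
t 5.62 tcp [ 0.4414 -0.0686  0.0077] slot [-0.2605  0.0028] F [ 0.4 -0.3  0. ]
green (11210, [0.456, -0.0261], [120, 122], [284.3, 174.4]) slot [-0.2156  0.0016]
black (46255, [0.4288, -0.1015], [560, 166], [280.1, 368.9]) slot [-0.2957  0.0048]
black (6991, [0.5307, -0.0065], [128, 103], [488.3, 42.8]) slot [-0.1744 -0.0638]
black (277, [0.5423, -0.0218], [58, 25], [532.1, 78.8]) slot [-0.1855 -0.0794]
False
t 8.01 tcp [0.4893 0.0766 0.007 ] slot [-0.1076  0.0007] F [ 0.5 -0.2  0.1]
green (10986, [0.501, 0.1085], [117, 122], [284.9, 204.2]) slot [-0.0737 -0.0008]
black (46860, [0.4777, 0.0437], [560, 157], [281.7, 369.0]) slot [-0.1425  0.0019]
orange (80, [0.4954, 0.1792], [16, 8], [194.9, 2.5]) slot [-0.0079  0.0258]
```

View pics/w3.png

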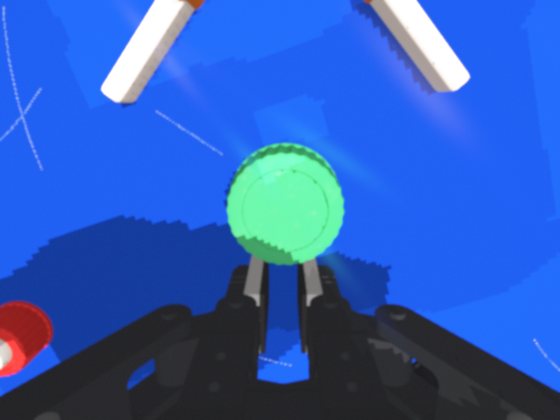

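Green sits centred in front of the fingertips at (285,204). The wing ends at about (112,97) and (458,85) have their midpoint at column 285, so it's aligned with the gate. Pushing it in.

```bash
python3 - <<'E'
from h import *
line_to([*W(-.08,0),ZL],down(TH),v=.06)
r=look("w4",["green"])
print(line_to([*W(.089,0),ZL],v=.08,until_force=8))
look("w5",["green"])
E
```

```text
t 8.67 tcp [0.4981 0.1029 0.0069] slot [-0.0799  0.0002] F [ 0.1 -0.8  0.7]
green (11059, [0.5101, 0.1366], [118, 122], [286.4, 200.3]) slot [-0.0441 -0.001 ]
orange (1163, [0.4932, 0.188], [43, 37], [189.5, 70.1]) slot [-0.0002  0.0306]
orange (1027, [0.5546, 0.1696], [37, 37], [386.6, 66.9]) slot [ 0.0007 -0.0335]
False
t 10.98 tcp [0.5491 0.2636 0.007 ] slot [ 0.0887 -0.    ] F [ 0.2  0.1 -0.5]
green (11014, [0.5599, 0.296], [118, 121], [284.2, 204.1]) slot [ 0.1229 -0.0005]
```

View pics/w5.png

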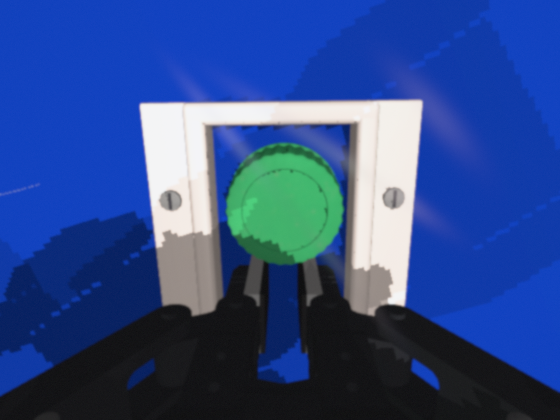

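Green is at (284,204) inside the slot, about 3 mm short of the end wall. Next is black: I'll push it onto the axis in front of the mouth, look, then push it in along the axis.

```bash
cat >> h.py <<'E'
def stage1(p,rad,target):
    u=target-p; th=np.arctan2(u[1],u[0]); u/=np.hypot(*u)
    behind(p,th,rad)
    e=target-u*(rad+.011-.001)
    print("th",th,line_to([*e,ZL],v=.07,until_force=10))
    line_to([*(e-u*.015),ZL],v=.12); line_to([*(e-u*.015),.06],v=.15)
E
python3 - <<'E'
from h import *
line_to([*W(.07,0),ZL],v=.1); line_to([*W(.07,0),.07],v=.15)
stage1(np.array([.5395,-.0042]),.0205,W(-.085,0))
move_pose([*W(-.145,0),.07],down(TH))
look("w6",["black","green","red"])
E
```

```text
th 1.9666692534935162 False
t 17.02 tcp [0.4787 0.0408 0.0693] slot [-1.449e-01  1.000e-04] F [-1.  -0.6  0.5]
black (44754, [0.4492, -0.0415], [560, 166], [277.7, 370.0]) slot [-0.2323  0.0034]
red (2242, [0.6107, -0.0227], [48, 62], [538.9, 266.9]) slot [-0.1658 -0.1449]
red (1513, [0.3764, 0.0882], [60, 51], [77.1, 207.1]) slot [-0.1305  0.1119]
```

View pics/w6.png

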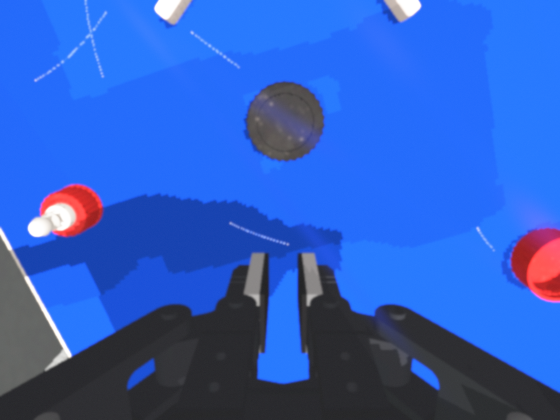

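Black is on the axis at (285,121) in front of the mouth, so I'll push it in. After that, red gets its first push.

```bash
python3 - <<'E'
from h import *
r=dict(np.load("w6.npz")); b=S(ray(r,(285,121),.024)); print("black slot",b)
l=float(np.clip(b[1],-.006,.006))
line_to([*W(-.145,l),ZL],v=.12)
line_to([*W(-.075,l/2),ZL],v=.07)
print(line_to([*W(.048,0),ZL],v=.08,until_force=8))
look("w7",["green"])
line_to([*W(.030,0),ZL],v=.1); line_to([*W(.030,0),.07],v=.15)
stage1(np.array([.6215,-.0240]),.020,W(-.085,0))
move_pose([*W(-.145,0),.07],down(TH))
r=look("w8",["red"])
a=cv2.imread("pics/w7.png");cv2.imwrite("pics/w78.png",cv2.resize(np.hstack([a,r["color"]]),(800,300)))
E
```

```text
black slot [-0.08486126 -0.00067008]
False
t 20.59 tcp [0.5367 0.2244 0.007 ] slot [ 0.0476 -0.    ] F [ 0.6 -0.9 -0.2]
green (13268, [0.5595, 0.2944], [129, 135], [284.3, 88.7]) slot [ 0.1212 -0.0006]
th 2.367328454440564 False
t 28.09 tcp [0.4787 0.0408 0.0695] slot [-1.449e-01  1.000e-04] F [ 0.6 -0.4 -0.3]
red (4530, [0.4968, 0.0981], [77, 79], [283.1, 120.5]) slot [-0.0849  0.0001]
red (1509, [0.3764, 0.0881], [60, 51], [77.0, 207.2]) slot [-0.1306  0.1119]
```

View pics/w78.png

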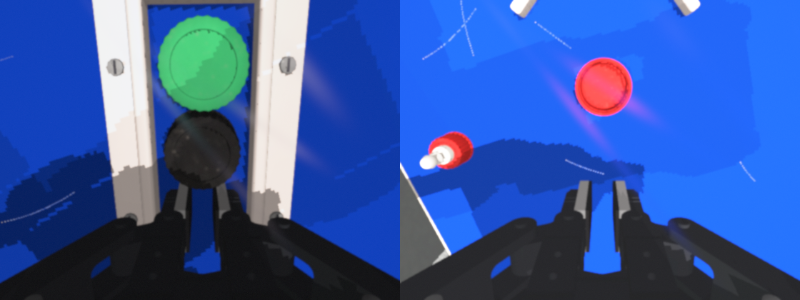

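Left: green and black are in single file in the slot. Right: red is on the axis in front of the mouth. Now the red push, then retreat and verify.

```bash
python3 - <<'E'
from h import *
line_to([*W(-.145,0),ZL],v=.12)
print(line_to([*W(.008,0),ZL],v=.07,until_force=10))
line_to([*W(-.03,0),ZL],v=.1); line_to([*W(-.03,0),.12],v=.15)
move_pose([*W(-.09,0),.2],down(TH))
r=look("w9",["green","red"])
t=read_camera("top");print(blobs(t,"red",.02,(.3,.7,-.1,.4),2))
a=t["color"][100:310,110:390];cv2.imwrite("pics/f.png",np.hstack([cv2.resize(r["color"],(400,300)),cv2.resize(a,(400,300))]))
E
```

```text
False
t 33.07 tcp [0.4946 0.0932 0.1988] slot [-0.0902  0.0007] F [0.2 0.  0.1]
red (2059, [0.5336, 0.2143], [48, 54], [282.6, 25.7]) slot [ 0.037  -0.0001]
red (430, [0.3743, 0.0905], [31, 30], [158.5, 223.8]) slot [-0.129   0.1146]
orange (35, [0.5506, 0.1681], [9, 11], [319.4, 77.2]) slot [-0.0019 -0.0302]
[(28, [0.3662, 0.0917], [6, 9], [242.3, 273.6])]
```

View pics/f.png

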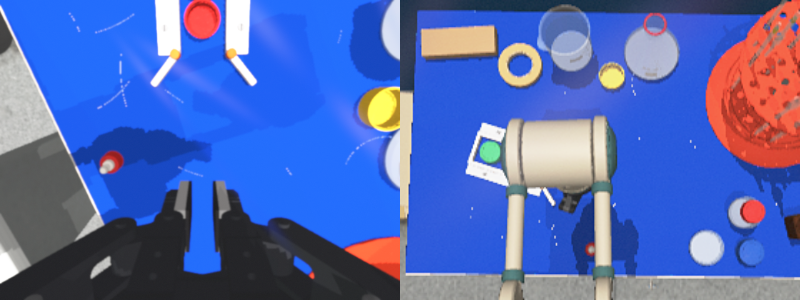

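Red's centre is about 37 mm past the gate, so its rear edge clears the posts by about 11 mm. Green is still at the far end, and the other objects look unmoved. I'm handing in.

```bash
python3 -c "
from cell import *
print(hand_in())"
```

```text
the job is handed in; nothing more can be done
None
```

I pushed the green, black and red caps into the slot in that order; they lie in single file past the posts, and I handed the job in at about 33 s with the gripper clear.

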